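# Set the shutter carriage to its index and clamp it

### The arm

A 6-joint arm with a two-finger parallel gripper is mounted at the origin on the work surface. World frame = base frame: x ahead of the robot, y to its left, z up, the work surface at z = 0. Lengths are in m, angles in rad, forces in N, time in s.
With the tool pointing down it reaches from about 0.15 to 0.775 m from the base axis. Payload 6.1 kg.
Tool frame: the origin (TCP) lies between the finger pads; the fingertips stand 25 mm ahead of it and the grasp point (between the pads) lies 6 mm ahead of it; z points along the fingers, y is the line along which they close (so a half turn about z gives the same grasp; the last joint's range is limited). The gripper opens to 85 mm and grips with 20 to 120 N. Pads are 22 mm wide; open, the fingers measure 114 mm over their backs; the gripper's body (76 mm by 85 mm) begins 54 mm behind the grasp point. The pads swing forward as they close: fully open they stand 13 mm farther back than shut.
Start: joints at [1.138, 0.126, -0.04, 1.405, 0, 1.571], TCP at [0.22, 0.477, 0.256] pointing down, gripper open.
Joint ranges: [-2.72, 2.72], [-0.95, 1.95], [-1.27, 1.35], [-1.78, 2.02], [-1.46, 1.47], [-3.14, 3.14]. Speed limits (rad/s): [2.39, 2.39, 3.01, 3.14, 3.14, 3.14].

### API

Orientations are given as [roll, pitch, yaw] about the fixed x, y, z axes, in that order (R = Rz(yaw) Ry(pitch) Rx(roll)).
In Python, from station import ctrl, cams gives the robot as it stands.
- The arm moves only by the shell command python3 -m jog 'ROWS' [OPENING] [FORCE]. ROWS is JSON, a list of rows, each a list of 4 numbers: the shift along the tool's x, y, z in mm, then the turn about the tool's z in rad. In form: [[dx, dy, dz, roll], ...]. A call has 1 to 5 rows; each row is the pose to reach, as a shift and turn from the pose commanded when the call began, along the tool's axes at that moment; what a row does not reach only later rows make up. A row lasts 1/8 s, in which the tool goes at most 62.5 mm and 10.7 degrees, less where a joint would pass 70% of its speed; a pose out of reach is approached as far as the arm can. A call with a gripper value outside its range is refused whole. OPENING is the finger opening in mm, from 0 to 85.4, set as the call begins (- or left out, the last holds). The fingers move at their own pace and stop on an object; FORCE is the grip in N (left out, the last holds). Time passes only in rows, so rows that repeat a pose let the fingers close. It gives the time, the measured TCP pose, the force, the opening and the grip force at its end, in the units of the state.
- ctrl.get_obs(): the state, without advancing time (a new reading comes with each control period).
- cams.camera(name): name is "side" or "top" or "wrist"; returns a dict with "image" (384x512x3 uint8, red, green, blue), "range_z" (384x512 float32, m along the optical axis (not along the pixel's ray), 0 where there is no reading), "camera_matrix" (3x3 intrinsics, pixels), "R" (3x3) and "t" (3): a world point X has camera coordinates R X + t; the wrist camera has in their place "T_tool_cam" (4x4, takes a point from camera to tool coordinates, whose origin is the TCP and whose axes are the flange's). Camera axes: x right, y down, z forward; pixel columns grow to the right and rows downward; lengths in m; the calibration is good to about 2 mm. A picture is of the moment at which its call begins: read the wrist's pose just before it.
- ctrl.hand_in(): hands the job in; it is judged then, once.
The state is a dict: "time": time; "joints": joint angles; "qvel": joint speeds; "joint_torque": joint torques, N m; "position": TCP position; "orientation": TCP orientation; "contact_force": force on the tool from outside, world axes, zero at the start; "moment": the same for the moment, N m; "gripper_width": finger opening in m; "finger_force": force on a finger pad.
Only numpy, scipy, OpenCV 4.12 (cv2) and the standard library are available. Lean on these libraries where they do the work, as an engineer would, in place of code of your own. Each camera call takes 0.05 s, during which the arm holds its last target. There are 200 camera calls.

### The job

On the shutter test bench, slide the carriage by its black grip until its black pointer stands opposite the orange index clip (not the blue one), and stop it there. Then swing the red clamp lever right over to its other stop, leaving the carriage at the orange clip. Do not disturb the loose parts lying round the bench.

Things in the scene. Friction and masses are not known exactly. Their poses are not given: they have to be found in the camera images.
- bench: Grey test bench fixed to the table, base plate 220 x 480 x 20 mm (x -95 to +125, y +-240), turned up to 0.3 rad. Origin: on the table under the middle of the rails; y runs along them, z up. In its frame, -x side: green lamp house (75 x 65 mm, top at z 125 mm) at x -40, y -200 and black sensor head (60 x 40 mm, top at z 120 mm) at x -50, y +190; +x side: white scale, two index clips, red lever.
- carriage (a joint): Position of the carriage along the bench's y axis in m, -0.09 to +0.09 (end stops), 0 at the middle of the bench. It slides stiffly (about 2.5 N of friction plus 6 N per m/s) and stays where it is left.
- grip (a point): Centre of the top face of the carriage's black grip, an upright block 30 mm along the bench's x, 18 mm along its y and 77 mm tall (top at 130 mm above the table, foot at 53 mm on the carriage plate, which is 130 mm along x, 60 mm along y). It can be pinched from above, the jaws closing along y. Axes as the bench's.
- shutter (a point): Centre of the chrome shutter housing that rides on the same carriage, 80 mm to the -x side of the grip: an upright disc of 68 mm diameter, 24 mm thick (36 mm with its black and glass hubs), top at 126 mm above the table, 136 mm with its small stub.
- pointer (a point): Outer tip of the carriage's black pointer (6 mm wide, over the white scale, 50 mm above the table), at the same place along the bench's y as the grip, 50 mm to its +x side.
- orange_clip: Orange index clip, the target: block 16 mm along the bench's y, 28 mm along its x, 34 mm tall, on the +x edge of the base plate (94 to 122 mm from the bench's centre line). Fixed. Origin: centre of its foot, 20 mm above the table. Axes as the bench's. It is on either side of the carriage.
- blue_clip: Blue index clip like the orange one, on the other side of the carriage; not the target. Fixed.
- lever (a joint): Angle of the red clamp lever in rad: 0 = leaning 0.5 rad from upright towards the bench's +y (outward, open stop), 1.0 = leaning 0.5 rad towards -y (inward, clamped stop). Starts near 0. It stays where it is left; about 0.08 N m of friction, some 1.1 N at the ball. It does not act on the carriage.
- lever_ball (a point): Centre of the lever's red ball (24 mm diameter), 75 mm from the pivot; the lever is a bar of 12 mm diameter. It moves in the bench's y-z plane.
- lever_pivot (a point): Pivot of the lever on the bench, 50 mm above the table, at x +45, y +185 mm in the bench's frame; the axis runs along the bench's x. Axes as the bench's.
- barrel: Loose bystander: black lens barrel standing upright, 68 mm diameter, 85 mm tall; origin under its centre. Leave alone.
- ring_a: Loose bystander: brass focusing ring lying flat, 76 mm diameter, 14 mm tall; origin under its centre. Leave alone.
- ring_b: Loose bystander: brass focusing ring lying flat, 68 mm diameter, 18 mm tall; origin under its centre. Leave alone.
- canister: Loose bystander: grey film canister with a black cap, 52 mm diameter, 62 mm tall; origin under its centre. Leave alone.
- housing: Loose bystander: chrome shutter housing lying flat, 68 mm diameter, 31 mm tall; origin under its centre. Leave alone.
- driver: Loose bystander: screwdriver 160 mm long lying on the table along its own x. Leave alone.

How it is judged:
On the way, in this order (a step that is already met when the one before it is completed fails the run):
1. the carriage stands still with its pointer at the orange clip (within 8 mm along the rail) while the lever is still open (below 0.3 rad) (y of pointer in the frame of orange_clip between -0.008 and 0.008 m and velocity of joint carriage between -0.005 and 0.005 m/s and value of joint lever below 0.3 rad), for 0.3 s.
2. the lever has been swung over (above 0.85 rad) with the pointer still at the orange clip (y of pointer in the frame of orange_clip between -0.008 and 0.008 m and value of joint lever above 0.85 rad), for 0.2 s.
At the end, for the whole second after the job is handed in: The pointer stands within 8 mm of the middle of the orange clip along the rail (that is, within the clip's width), the carriage is at rest, and the lever stands above 0.85 rad, close to its inward stop at 1.0 (all of step 2 and velocity of joint carriage between -0.005 and 0.005 m/s); the robot touches nothing.
It fails at once if a loose part is moved more than 25 mm (distance of any of barrel, ring_a, ring_b, canister, housing, driver from where it was at the start of the episode above 0.025 m).
It also fails if it takes over 48 s, if anything falls off the work surface, if the arm or the gripper's body presses on something with over 40 N, if the wrist force passes 120 N, or if a joint passes its speed limit or range.

## Working session

There is one attempt and no reset: what is moved stays moved. The work goes in short steps, Python scripts to look and compute and a shell command to move; the robot and the scene stay as the last step left them, time stands still between calls to the robot, and variables do not carry over. Pictures are saved under pics/ and viewed, at most 10 in all, crops included, and the job is handed in when it is done.

```bash
mkdir -p pics; ls
cat > h.py <<'E'
import numpy as np, cv2
from scipy.spatial.transform import Rotation as Ro
from station import ctrl, cams
def shot(n):
    o=ctrl.get_obs(); d=cams.camera(n)
    if n=="wrist":
        T=np.eye(4); T[:3,:3]=Ro.from_euler('xyz',o["orientation"]).as_matrix(); T[:3,3]=o["position"]
        M=np.linalg.inv(T@np.array(d["T_tool_cam"])); d["R"]=M[:3,:3]; d["t"]=M[:3,3]
    return d
def cloud(d):
    K=np.array(d["camera_matrix"]); z=d["range_z"]; v,u=np.indices(z.shape)
    P=np.stack([(u-K[0,2])/K[0,0]*z,(v-K[1,2])/K[1,1]*z,z],-1)
    return (P-np.array(d["t"]))@np.array(d["R"])
def plane(d,uv,h):
    K=np.array(d["camera_matrix"]);R=np.array(d["R"]);c=-R.T@np.array(d["t"])
    r=R.T@np.linalg.inv(K)@[uv[0],uv[1],1]; return c+r*(h-c[2])/r[2]
def save(d,n): cv2.imwrite("pics/"+n,cv2.cvtColor(d["image"],cv2.COLOR_RGB2BGR))
E
python3 - <<'E'
from h import *
o=ctrl.get_obs(); print({k:np.round(v,3) for k,v in o.items()})
a=shot("top");b=shot("side");
im=np.vstack([a["image"][:,:,::-1],b["image"][:,:,::-1]])
cv2.imwrite("pics/top.png",im[:384]);cv2.imwrite("pics/side.png",im[384:])
for d in(a,b):
    P=cloud(d);h=cv2.cvtColor(d["image"],cv2.COLOR_RGB2HSV)
    for n,lo,hi in(("orange",8,22),("blue",100,125),("red",0,5),("green",45,85)):
        m=((h[...,0]>=lo)&(h[...,0]<=hi)&(h[...,1]>130)&(h[...,2]>70)).astype(np.uint8)
        k,l,s,c=cv2.connectedComponentsWithStats(m)
        for i in range(1,k):
            if s[i,4]>25: q=P[l==i]; q=q[np.isfinite(q).all(1)]; print(n,s[i],c[i].round(),np.median(q,0).round(3),q.min(0).round(3),q.max(0).round(3))
E
```

```text
pics
{'time': np.float64(0.0), 'joints': array([ 1.138,  0.126, -0.041,  1.405, -0.   ,  1.571]), 'qvel': array([ 0.   ,  0.002, -0.001,  0.   ,  0.   , -0.   ]), 'joint_torque': array([ 0.0000e+00, -4.3591e+01,  3.5293e+01,  1.7000e-02, -0.0000e+00,
        0.0000e+00]), 'position': array([0.22 , 0.476, 0.256]), 'orientation': array([-3.14 ,  0.   ,  2.709]), 'contact_force': array([-0.022, -1.18 , -0.021]), 'moment': array([ 0.012,  0.035, -0.079]), 'finger_force': np.float64(0.0), 'gripper_width': np.float64(0.085)}
orange [    0     9   512    79 26791] [257.  47.] [ 1.643 -0.072 -0.748] [ 0.376 -1.54  -0.769] [1.824 1.37  1.168]
orange [ 276   84   95   43 1988] [320. 106.] [ 0.914 -0.238  0.019] [ 0.376 -0.399  0.003] [0.982 0.003 1.168]
orange [ 452  157   60  128 6066] [487. 219.] [ 0.512 -0.632  0.145] [ 0.33  -0.719 -0.003] [0.669 0.003 1.168]
orange [258 159  24  23 178] [270. 169.] [ 0.714 -0.064  0.014] [ 0.674 -0.1   -0.004] [ 0.746 -0.027  0.021]
orange [296 159  22  22 192] [307. 170.] [ 0.703 -0.18   0.017] [ 0.673 -0.212 -0.001] [ 0.737 -0.146  0.024]
orange [   0  
[... 2674 characters left out ...]
  12   49   45 1686] [32. 33.] [-0.104  1.314  0.282] [-0.282 -0.927  0.181] [0.443 1.645 0.691]
blue [ 56  24   9  26 130] [59. 38.] [-0.011  1.435  0.228] [-0.014 -0.927  0.191] [0.443 1.546 0.691]
blue [263 139  12   5  28] [268. 141.] [0.803 0.527 0.017] [0.783 0.518 0.005] [0.826 0.536 0.028]
blue [263 255  12  17 162] [269. 263.] [ 0.635 -0.177  0.046] [ 0.443 -0.927  0.022] [ 0.649 -0.162  0.691]
red [256 114  57  23 808] [282. 124.] [0.863 0.582 0.057] [0.783 0.362 0.034] [0.978 0.675 0.136]
red [207 176   9  30 111] [211. 187.] [0.542 0.089 0.104] [0.533 0.064 0.061] [0.549 0.105 0.133]
red [189 196  18  10 143] [198. 200.] [0.509 0.166 0.02 ] [0.48  0.043 0.   ] [0.533 0.178 0.104]
```

View pics/top.png

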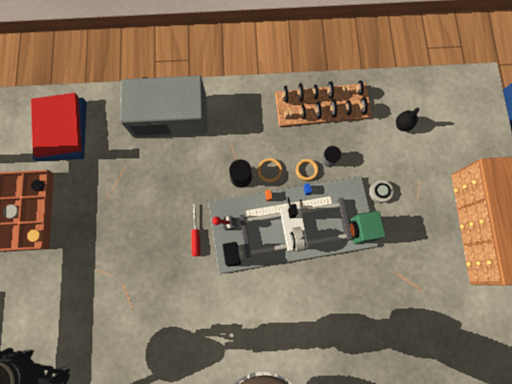

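View pics/side.png

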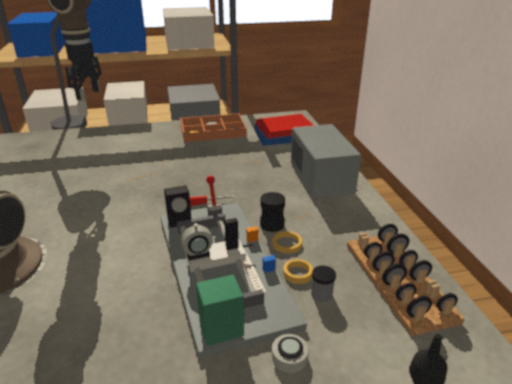

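The bench is turned by about 0.11 rad. The orange clip is at top-view pixel (268,195), on the +y side of the carriage. The grip is at about (292,210) and the open lever's ball is at (216,220). I'll refine these numbers and work out the first move.

```bash
cat >> h.py <<'E'
def togo(p,yaw):
    o=ctrl.get_obs(); R=Ro.from_euler('xyz',o["orientation"]); d=R.inv().apply(np.array(p)-o["position"])*1000
    t=(R.inv()*Ro.from_euler('xyz',[np.pi,0,yaw])).as_rotvec()[2]
    print("togo mm",d.round(1),"roll",round(t,3),"or",round(t-np.pi*np.sign(t),3))
E
python3 - <<'E'
from h import *
d=shot("top");P=cloud(d);im=d["image"];h=cv2.cvtColor(im,cv2.COLOR_RGB2HSV)
for u,v in((292,205),(292,208),(293,210),(293,213),(216,220),(213,220)): print(u,v,im[v,u],P[v,u].round(3))
m=(h[...,2]<60)&(P[...,2]>.115)&(P[...,2]<.14)&(abs(P[...,0]-.56)<.06)&(abs(P[...,1]+.13)<.1)
print("grip",m.sum(),P[m].mean(0).round(3),P[m].min(0).round(3),P[m].max(0).round(3))
print(cams.camera("wrist")["T_tool_cam"].round(3))
togo([.52,-.06,.33],3.14+.11)
E
```

```text
292 205 [28 27 26] [ 0.572 -0.112  0.129]
292 208 [30 28 27] [ 0.563 -0.111  0.133]
293 210 [25 24 24] [ 0.558 -0.114  0.131]
293 213 [27 26 26] [ 0.55  -0.113  0.128]
216 220 [197  45  43] [0.541 0.098 0.13 ]
213 220 [253  65  60] [0.543 0.107 0.125]
grip 61 [ 0.56  -0.115  0.128] [ 0.548 -0.124  0.115] [ 0.575 -0.107  0.135]
[[-0.    -0.962 -0.275  0.069]
 [ 1.     0.    -0.001  0.   ]
 [ 0.001 -0.275  0.962 -0.118]
 [ 0.     0.     0.     1.   ]]
togo mm [-497.2 -361.2  -73.8] roll -0.541 or 2.6
```

```bash
python3 -m jog '[[-50,-36,-20,-0.1],[-99,-72,-40,-0.2],[-149,-108,-60,-0.3],[-199,-144,-74,-0.4],[-249,-180,-74,-0.54]]'; python3 -m jog '[[-50,-36,0,0],[-99,-72,0,0]]'; python3 -c "
from h import *
togo([.52,-.06,.33],3.14+.11); print(ctrl.get_obs()['joints'].round(2))"
```

```text
time: 0.82
position: [0.3678, 0.2142, 0.3313]
orientation: [3.141, 0.002, -3.035]
contact_force: [0.9, 1.2, -0.2]
gripper_width: 0.085
finger_force: 0.0
time: 1.08
position: [0.474, 0.1526, 0.3306]
orientation: [3.141, 0.001, -3.04]
contact_force: [0.3, 2.0, 0.9]
gripper_width: 0.0851
finger_force: 0.0
togo mm [ -24.2 -216.2    0.5] roll -0.007 or 3.135
[0.31 0.09 0.08 1.56 0.   0.21]
```

```bash
python3 -m jog '[[-6,-54,0,0],[-12,-108,0,0],[-18,-162,0,0],[-24,-216,0,0],[-24,-216,0,0]]'
python3 - <<'E'
from h import *
print(ctrl.get_obs()["joints"].round(2))
d=shot("wrist");save(d,"w1.png");np.savez("w1.npz",**{k:np.array(v) for k,v in d.items()})
E
```

```text
time: 1.7
position: [0.519, -0.0614, 0.3294]
orientation: [-3.141, -0.001, -3.045]
contact_force: [-1.2, 0.4, -0.1]
gripper_width: 0.0855
finger_force: 0.0
[-0.12  0.13  0.13  1.57 -0.   -0.21]
```

View pics/w1.png

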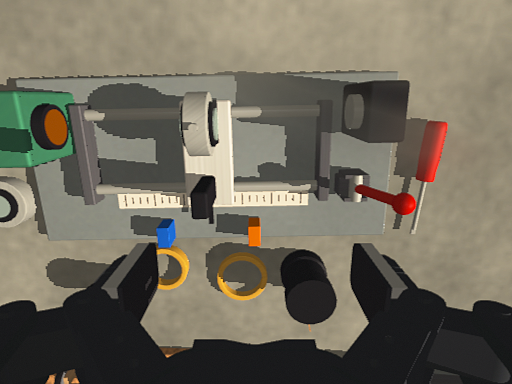

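The wrist view shows everything: orange clip (254,230), blue clip (166,233), grip (203,197), red ball (404,203) with its pivot at (352,185), and the barrel at (308,290). Next I'll turn these into bench-frame numbers.

```bash
cat > meas.py <<'E'
from h import *
def meas(d):
    P=cloud(d);h=cv2.cvtColor(d["image"],cv2.COLOR_RGB2HSV); H,S,V=h[...,0],h[...,1],h[...,2]
    near=(P[...,0]>.4)&(P[...,0]<.68)&(abs(P[...,1]+.05)<.3)&(d["range_z"]>0)
    def top(n,m,z0,z1):
        m=(m&near&(P[...,2]>z0)&(P[...,2]<z1)).astype(np.uint8)
        k,l,s,c=cv2.connectedComponentsWithStats(m)
        if k<2: print(n,"none"); return
        i=1+s[1:,4].argmax(); ct=cv2.findContours((l==i).astype(np.uint8),0,1)[0][0]
        (cx,cy),wh,a=cv2.minAreaRect(ct); zc=np.median(P[l==i][:,2]); p=plane(d,(cx,cy),(z0+z1)/2); q=P[l==i]
        print(n,s[i,4],"px",np.round((cx,cy)),"medz",zc.round(3),"plane",p.round(4),"cloud",q.mean(0).round(4),(q.max(0)-q.min(0)).round(3)); return p
    o=top("orange",(H>5)&(H<22)&(S>150),.047,.061); b=top("blue",(H>100)&(H<125)&(S>120),.047,.061)
    g=top("grip",V<70,.123,.137); r=top("ball",((H<5)|(H>175))&(S>140),.105,.135)
    top("redall",((H<5)|(H>175))&(S>140),.06,.135)
    return o,b,g,r
E
python3 - <<'E'
from meas import *
d=dict(np.load("w1.npz")); o,b,g,r=meas(d)
v=o-b; print("yaw from clips",np.arctan2(-v[0],v[1]).round(4))
P=cloud(d); m=(abs(P[...,2]-.02)<.005)&(P[...,0]>.38)&(P[...,0]<.68)&(abs(P[...,1]+.1)<.35)
print("plate",m.sum())
q=P[m][:,:2].astype(np.float32); (c,wh,a)=cv2.minAreaRect(q*1000); print(c,wh,a)
E
```

```text
orange 256 px [254. 234.] medz 0.054 plane [ 0.6207 -0.0514  0.054 ] cloud [ 0.6214 -0.0514  0.0535] [0.028 0.017 0.009]
blue 285 px [164. 236.] medz 0.054 plane [ 0.6348 -0.1693  0.054 ] cloud [ 0.6352 -0.1695  0.0533] [0.03  0.018 0.009]
grip 594 px [ 14. 140.] medz 0.125 plane [ 0.5117 -0.297   0.13  ] cloud [ 0.513  -0.3017  0.1251] [0.023 0.027 0.004]
ball 462 px [402. 202.] medz 0.126 plane [0.5401 0.0975 0.12  ] cloud [0.5402 0.0959 0.1238] [0.023 0.023 0.026]
redall 769 px [386. 200.] medz 0.119 plane [0.5459 0.0897 0.0975] cloud [0.5412 0.0893 0.1077] [0.023 0.042 0.071]
yaw from clips 0.1185
plate 38842
(550.0897827148438, -107.91928100585938) (276.04571533203125, 593.948974609375) 2.991048812866211
```

```bash
sed -i 's/"grip",V<70,/"grip",(V<70)\&(abs(P[...,1]+.08)<.08)\&(P[...,0]>.525),/' meas.py
python3 - <<'E'
from meas import *
d=dict(np.load("w1.npz")); o,b,g,r=meas(d)
yaw=.1185; ey=np.array([-np.sin(yaw),np.cos(yaw),0]); ex=np.array([np.cos(yaw),np.sin(yaw),0])
print("grip->orange along y",(o-g)@ey,"x",(o-g)@ex, "ball rel orange",(r-o)@ex,(r-o)@ey)
togo([g[0],g[1],.116+.006],np.pi+yaw)
E
```

```text
orange 256 px [254. 234.] medz 0.054 plane [ 0.6207 -0.0514  0.054 ] cloud [ 0.6214 -0.0514  0.0535] [0.028 0.017 0.009]
blue 285 px [164. 236.] medz 0.054 plane [ 0.6348 -0.1693  0.054 ] cloud [ 0.6352 -0.1695  0.0533] [0.03  0.018 0.009]
grip 494 px [200. 204.] medz 0.13 plane [ 0.5598 -0.114   0.13  ] cloud [ 0.5601 -0.114   0.1293] [0.03  0.021 0.009]
ball 462 px [402. 202.] medz 0.126 plane [0.5401 0.0975 0.12  ] cloud [0.5402 0.0959 0.1238] [0.023 0.023 0.026]
redall 769 px [386. 200.] medz 0.119 plane [0.5459 0.0897 0.0975] cloud [0.5412 0.0893 0.1077] [0.023 0.042 0.071]
grip->orange along y 0.05493465872398714 x 0.06791172669480747 ball rel orange -0.06246446585849539 0.15741177187803684
togo mm [-35.8 -58.1 207.5] roll -0.02 or 3.122
```

```bash
python3 -m jog '[[-18,-29,30,-0.02],[-36,-58,80,-0.02],[-36,-58,130,-0.02],[-36,-58,130,-0.02]]'
python3 - <<'E'
from meas import *
togo([.5598,-.114,.122],np.pi+.1185)
E
```

```text
time: 2.25
position: [0.5577, -0.1107, 0.196]
orientation: [3.139, -0.008, -3.018]
contact_force: [-0.5, 0.6, 0.6]
gripper_width: 0.0853
finger_force: 0.0
togo mm [-2.3 -3.8 74. ] roll 0.005 or -3.137
```

```bash
python3 -m jog '[[0,0,30,0],[0,0,60,0],[0,0,77,0],[0,0,77,0]]'
python3 - <<'E'
from meas import *
togo([.5598,-.114,.122],np.pi+.1185)
E
```

```text
time: 2.75
position: [0.5605, -0.1116, 0.1238]
orientation: [3.142, 0.0, -3.019]
contact_force: [-0.0, -1.0, 0.4]
gripper_width: 0.085
finger_force: 0.0
togo mm [ 1.  -2.3  1.8] roll 0.004 or -3.137
```

```bash
python3 -m jog '[[1,-2,1,0],[1,-2,1,0],[1,-2,1,0],[1,-2,1,0],[1,-2,1,0]]' 0 30;python3 -m jog '[[0,0,0,0],[0,0,0,0]]'
```

```text
time: 3.38
position: [0.5598, -0.1146, 0.1226]
orientation: [-3.141, 0.001, -3.02]
contact_force: [-0.7, -0.3, 2.7]
gripper_width: 0.0174
finger_force: 31.2
time: 3.62
position: [0.5598, -0.1145, 0.1226]
orientation: [-3.141, 0.001, -3.02]
contact_force: [-0.8, -0.6, 5.2]
gripper_width: 0.0177
finger_force: 31.5
```

```bash
python3 -m jog '[[0,10,0,0],[0,20,0,0],[0,30,0,0],[0,40,0,0],[0,48,0,0]]';python3 -m jog '[[0,4,0,0],[0,7,0,0],[0,7,0,0],[0,7,0,0]]'
python3 - <<'E'
from meas import *
d=shot("wrist");save(d,"w2.png");o,b,g,r=meas(d)
meas(shot("top"))
p=ctrl.get_obs()["position"]; ey=np.array([-np.sin(.1185),np.cos(.1185),0]);print((o-p)@ey)
E
```

```text
time: 4.25
position: [0.5542, -0.0667, 0.1226]
orientation: [-3.14, 0.001, -3.02]
contact_force: [1.0, -3.1, 5.3]
gripper_width: 0.0178
finger_force: 31.4
time: 4.75
position: [0.5533, -0.0595, 0.1226]
orientation: [3.141, 0.001, -3.02]
contact_force: [0.4, -1.1, 5.3]
gripper_width: 0.0175
finger_force: 31.6
orange 284 px [254. 325.] medz 0.054 plane [ 0.6314 -0.0504  0.054 ] cloud [ 0.6317 -0.0504  0.0539] [0.011 0.017 0.003]
blue 652 px [ 76. 302.] medz 0.054 plane [ 0.6281 -0.1689  0.054 ] cloud [ 0.6283 -0.1707  0.0528] [0.021 0.017 0.009]
grip 3954 px [255. 282.] medz 0.13 plane [ 0.5524 -0.0593  0.13  ] cloud [ 0.5526 -0.0596  0.1301] [0.031 0.023 0.014]
ball none
redall 885 px [491. 237.] medz 0.071 plane [0.5345 0.0515 0.0975] cloud [0.5436 0.0736 0.0709] [0.012 0.015 0.022]
orange 1 px [350. 228.] medz 0.051 plane [ 0.5094 -0.2839  0.054 ] cloud [ 0.5098 -0.2847  0.0507] [0. 0. 0.]
blue none
grip none
ball 51 px [216. 220.] medz 0.128 plane [0.5423 0.0985 0.12  ] cloud [0.541  0.0974 0.1269] [0.019 0.021 0.027]
redall 74 px [221. 220.] medz 0.126 plane [0.5444 0.0872 0.0975] cloud [0.5416 0.0912 0.1137] [0.019 0.041 0.072]
-0.000248604734026781
```

View pics/w2.png

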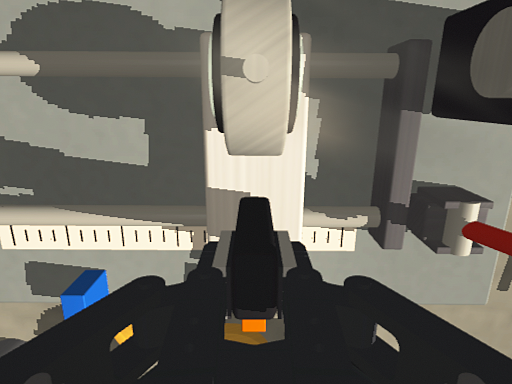

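The carriage sits at the orange clip: grip and clip both fall on column 254, and the offset is about 0 mm. Next I'll release, lift straight up and re-check.

```bash
python3 -m jog '[[0,0,0,0],[0,0,0,0],[0,0,0,0],[0,0,0,0]]' 60; python3 -m jog '[[0,0,-25,0],[0,0,-60,0],[0,0,-110,0],[0,0,-150,0],[0,0,-150,0]]';python3 - <<'E'
from meas import *
d=shot("wrist");o,b,g,r=meas(d)
ey=np.array([-np.sin(.1185),np.cos(.1185),0]);print((o-g)@ey)
print(ctrl.get_obs()["joints"].round(2))
if r is not None: togo(r+ey*.044,np.pi+.1185)
togo(np.array([.541,.0965,.122])+ey*.044,np.pi+.1185)
E
```

```text
time: 5.35
position: [0.5528, -0.0597, 0.1219]
orientation: [3.141, -0.0, -3.02]
contact_force: [0.8, -0.7, 0.5]
gripper_width: 0.0601
finger_force: 0.0
time: 5.98
position: [0.5543, -0.0599, 0.2758]
orientation: [-3.14, 0.006, -3.02]
contact_force: [0.3, -0.0, -0.3]
gripper_width: 0.0598
finger_force: 0.0
orange 351 px [254. 224.] medz 0.054 plane [ 0.6212 -0.0519  0.054 ] cloud [ 0.6215 -0.0518  0.0536] [0.029 0.018 0.009]
blue 388 px [149. 223.] medz 0.054 plane [ 0.6351 -0.1692  0.054 ] cloud [ 0.6353 -0.1694  0.0535] [0.029 0.018 0.009]
grip 695 px [255. 182.] medz 0.13 plane [ 0.5537 -0.0596  0.13  ] cloud [ 0.5539 -0.0599  0.1294] [0.03  0.019 0.008]
ball 722 px [434. 188.] medz 0.125 plane [0.5421 0.0965 0.12  ] cloud [0.5408 0.0952 0.1234] [0.023 0.023 0.026]
redall 1182 px [414. 184.] medz 0.119 plane [0.5462 0.0902 0.0975] cloud [0.5417 0.0891 0.1081] [0.023 0.043 0.071]
-0.0002564489798098183
[-0.11  0.19  0.07  1.45  0.   -0.23]
togo mm [ -7.3 200.7 153.4] roll 0.003 or -3.138
togo mm [ -6.2 200.8 151.4] roll 0.003 or -3.138
```

```bash
python3 -m jog '[[-2,50,0,0],[-4,100,0,0],[-6,150,0,0],[-6,203,0,0],[-6,203,0,0]]' 0; python3 -m jog '[[0,0,40,0],[0,0,80,0],[0,0,120,0],[0,0,152,0],[0,0,152,0]]';python3 - <<'E'
from meas import *
ey=np.array([-np.sin(.1185),np.cos(.1185),0]); togo(np.array([.541,.0965,.122])+ey*.044,np.pi+.1185)
d=shot("wrist");save(d,"w3.png")
E
```

```text
time: 6.65
position: [0.5331, 0.1454, 0.2702]
orientation: [3.141, -0.003, -3.015]
contact_force: [-0.2, -0.4, -0.3]
gripper_width: 0.0001
finger_force: 0.0
time: 7.28
position: [0.5318, 0.141, 0.1167]
orientation: [-3.14, -0.007, -3.021]
contact_force: [0.6, 0.3, 0.5]
gripper_width: 0.0002
finger_force: 0.0
togo mm [-3.8 -1.3 -5.4] roll 0.003 or -3.139
```

View pics/w3.png

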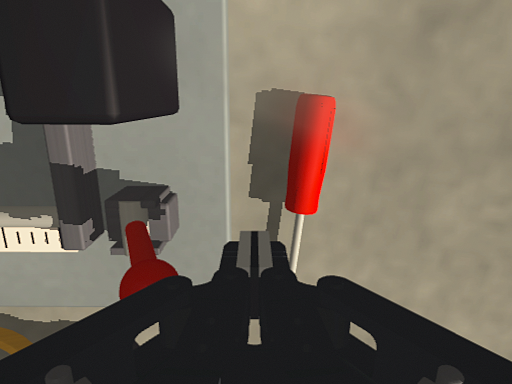

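The closed fingertips (255,250) stand on the outer side of the ball (148,285), clear of the screwdriver. Next I'll push toward -y.

```bash
python3 -m jog '[[-4,-8,-4,0],[-4,-20,-4,0],[-4,-32,-4,0],[-4,-44,-4,0],[-4,-56,-4,0]]'; python3 -m jog '[[0,-8,0,0],[0,-16,0,0],[0,-24,0,0],[0,-24,0,0]]';python3 - <<'E'
from meas import *
d=shot("wrist");save(d,"w4.png"); meas(shot("top"))
E
```

```text
time: 7.95
position: [0.545, 0.0863, 0.1242]
orientation: [-3.141, 0.0, -3.02]
contact_force: [0.6, 1.9, 0.0]
gripper_width: -0.0003
finger_force: 0.7
time: 8.45
position: [0.5478, 0.0628, 0.1239]
orientation: [-3.141, -0.0, -3.02]
contact_force: [0.3, 0.7, -0.6]
gripper_width: 0.0002
finger_force: 0.0
orange 46 px [268. 194.] medz 0.055 plane [ 0.6233 -0.0532  0.054 ] cloud [ 0.6231 -0.0534  0.0551] [0.025 0.015 0.007]
blue 46 px [308. 188.] medz 0.054 plane [ 0.6363 -0.172   0.054 ] cloud [ 0.636  -0.1716  0.0535] [0.024 0.017 0.011]
grip 54 px [274. 212.] medz 0.131 plane [ 0.5538 -0.0612  0.13  ] cloud [ 0.5536 -0.0602  0.1304] [0.025 0.016 0.012]
ball none
redall none
```

View pics/w4.png

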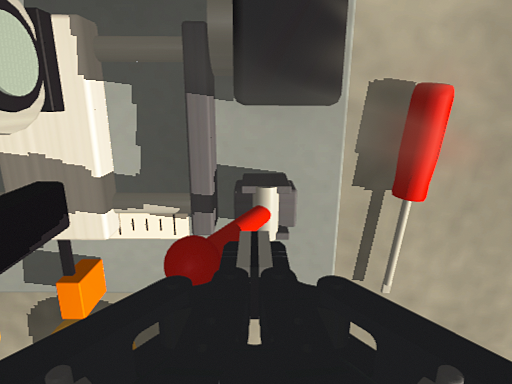

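The lever is past upright, with the ball at (193,260), left of the fingertips. I'll push on to the stop while watching the force.

```bash
python3 -m jog '[[0,-4,0,0],[0,-8,0,0],[0,-11,0,0],[0,-11,0,0]]';python3 -m jog '[[0,-2,0,0],[0,-4,0,0],[0,-4,0,0]]'; python3 -m jog '[[0,-2,0,0],[0,-3,0,0],[0,-3,0,0]]'
```

```text
time: 9.05
position: [0.5485, 0.0581, 0.1241]
orientation: [3.128, -0.0, -3.016]
contact_force: [-3.1, 22.8, 0.3]
gripper_width: -0.0004
finger_force: 11.3
time: 9.43
position: [0.5485, 0.0574, 0.1241]
orientation: [3.121, -0.0, -3.014]
contact_force: [-4.7, 36.0, -0.1]
gripper_width: 0.0
finger_force: 17.9
time: 9.8
position: [0.5485, 0.0571, 0.1242]
orientation: [3.115, 0.0, -3.012]
contact_force: [-5.3, 45.8, 0.7]
gripper_width: -0.0
finger_force: 22.9
```

The force climbed to 46 N with almost no travel, so the lever is at its stop. I'll back off, lift and check.

```bash
python3 -m jog '[[0,15,0,0],[0,35,0,0],[0,50,0,0],[0,50,-40,0],[0,50,-100,0]]'; python3 -m jog '[[0,-40,-50,0],[0,-80,-60,0],[0,-80,-60,0],[0,-80,-60,0]]';python3 - <<'E'
from meas import *
d=shot("wrist");save(d,"w5.png");o,b,g,r=meas(d)
ey=np.array([-np.sin(.1185),np.cos(.1185),0]);print("off",(o-g)@ey)
y=(r-o)@ey; print("ball rel orange y",y,"moved",np.dot(r-np.array([.5415,.0963,.12]),ey),"expect -0.072 at full")
E
```

```text
time: 10.42
position: [0.5428, 0.0954, 0.2234]
orientation: [-3.141, -0.004, -3.019]
contact_force: [0.7, 0.9, 0.5]
gripper_width: -0.0002
finger_force: 0.0
time: 10.92
position: [0.5536, 0.016, 0.2836]
orientation: [3.141, -0.001, -3.02]
contact_force: [-0.2, 0.6, -0.4]
gripper_width: 0.0001
finger_force: 0.0
orange 361 px [188. 215.] medz 0.054 plane [ 0.6207 -0.0511  0.054 ] cloud [ 0.6214 -0.0509  0.0535] [0.028 0.019 0.008]
blue 413 px [ 85. 215.] medz 0.054 plane [ 0.635  -0.1683  0.054 ] cloud [ 0.6353 -0.1688  0.0532] [0.03  0.019 0.01 ]
grip 744 px [168. 172.] medz 0.13 plane [ 0.5541 -0.0579  0.13  ] cloud [ 0.5542 -0.0581  0.1293] [0.031 0.02  0.01 ]
ball 541 px [274. 176.] medz 0.124 plane [0.5485 0.0334 0.12  ] cloud [0.5477 0.0331 0.1237] [0.023 0.023 0.014]
redall 775 px [282. 169.] medz 0.122 plane [0.5463 0.0419 0.0975] cloud [0.5468 0.04   0.1115] [0.023 0.049 0.069]
off -0.001111836423008221
ball rel orange y 0.09246498516495964 moved -0.06325641582448331 expect -0.072 at full
```

View pics/w5.png

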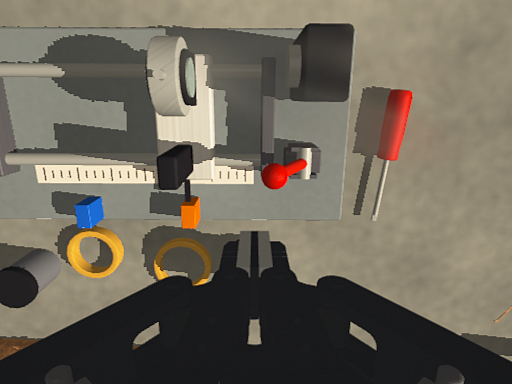

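```bash
cat > ball.py <<'E'
from h import *
from scipy.optimize import least_squares
def ball(d,ref=(.6210,-.0514)):
    P=cloud(d);h=cv2.cvtColor(d["image"],cv2.COLOR_RGB2HSV)
    m=((h[...,0]<5)|(h[...,0]>175))&(h[...,1]>120)&(P[...,0]>.5)&(P[...,0]<.58)&(P[...,1]<.125)&(P[...,1]>0)&(P[...,2]>.06)
    Q=P[m]; q=Q[Q[:,2]>.113]
    s=least_squares(lambda c:np.linalg.norm(q-c,axis=1)-.012,q.mean(0)-[0,0,.01],loss="soft_l1",f_scale=.001)
    c=s.x; ey=np.array([-np.sin(.1185),np.cos(.1185)]);ex=np.array([ey[1],-ey[0]]); v=c[:2]-ref
    print(len(q),"c",c.round(4),"rms",np.sqrt(np.mean(s.fun**2)).round(4),"bench x,y rel orange",(v@ex).round(4),(v@ey).round(4)); return c,v@ey
if __name__=="__main__":
    d1=dict(np.load("w1.npz")); a,y0=ball(d1); b,y1=ball(shot("wrist"))
    ball(shot("top")); ball(shot("side"))
    # pivot from bracket: bench y of pivot; ball circle radius 75, zc .05
    for c,y in((a,y0),(b,y1)): print("lean from z",np.arccos(np.clip((c[2]-.05)/.075,-1,1)).round(3))
    print("dy",y1-y0,"chord-> total angle if symmetric",2*np.arcsin((y0-y1)/.15))
E
python3 ball.py
```

```text
420 c [0.5418 0.1002 0.1181] rms 0.0006 bench x,y rel orange -0.0607 0.1599
553 c [0.5495 0.0338 0.1156] rms 0.0005 bench x,y rel orange -0.0609 0.0931ball.py:7: RuntimeWarning: Mean of empty slice.
  s=least_squares(lambda c:np.linalg.norm(q-c,axis=1)-.012,q.mean(0)-[0,0,.01],loss="soft_l1",f_scale=.001)
  ret = um.true_divide(
Traceback (most recent call last):
  File "ball.py", line 12, in <module>
    ball(shot("top")); ball(shot("side"))
    ~~~~^^^^^^^^^^^^^
  File "ball.py", line 7, in ball
    s=least_squares(lambda c:np.linalg.norm(q-c,axis=1)-.012,q.mean(0)-[0,0,.01],loss="soft_l1",f_scale=.001)
ValueError: Initial guess is outside of provided bounds
```

The sphere fit puts the ball at z = 115.6 mm and 66.8 mm across. With the near-zero start, that gives a lever angle of about 0.98, so it is at the stop. The carriage is about 1 mm or less off and the robot is clear of everything, so I'm handing in.

```bash
python3 -c "
from station import ctrl
print(ctrl.hand_in())"
```

```text
the job is handed in; nothing more can be done
None
```

The job is handed in: the pointer stands within about 1 mm of the orange clip's middle, the lever is at its inward stop (about 0.98 rad, estimated from the ball's position), and the arm is clear. I did not see any loose part move, though the barrel was hidden behind the gripper in the last picture.

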